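Run test of a lazy Susan: spin it and ride along above its knob

TASK

The lazy Susan's bearing has just been refitted; check that it runs freely. Push its red knob smoothly so that the tray turns at about one turn in five seconds, let go, and while it coasts keep the gripper hovering right over the moving knob, fingertips 2 to 3 cm above its top and not touching, for a good four seconds. Then get clear and leave the tray at rest (it may run down by itself or be stopped gently by the knob), the three jars untouched and still standing on it, and everything else left alone.

Things in the scene. Friction and masses are not known exactly. Their poses are not given: they have to be found in the camera images.
- susan: lazy Susan: a fixed foot (radius 85 mm) under a round dark wooden tray, radius 140 mm, 18 mm thick, its top face 42 mm above the table. Origin: on the table at the turning axis. A low aluminium ring (radius 74 mm, 10 mm high) round the middle of the tray keeps the jars in.
- knob_top (a point): centre of the top of the upright red knob on the tray, which turns with the tray: a cylinder 30 mm in diameter, 42 mm tall, its axis 110 mm from the tray's axis, its top 84 mm above the table. Nothing else stands on the tray outside the aluminium ring.
- tray (a joint): tray angle in rad, anticlockwise from above, not wrapped, no stops, either way will do; at 0 the knob is on the +x side of the axis. Nominal: tray with knob 1.0 kg (+-25 %), inertia 0.011 kg m2, viscous drag 0.0009 N m s/rad, dry friction 0.0004 N m. Once pushed it coasts (time constant about 12 s): from 1.25 rad/s (a turn in 5 s) it takes 10 to 20 s to run down.
- mustard: amber jar with neck, radius 24 mm, 60 mm high, 0.14 kg, loose on the tray inside the aluminium ring; origin at the centre of its underside, z up
- pesto: green jar, radius 23 mm, 56 mm high, 0.14 kg, loose on the tray inside the ring; origin at the centre of its underside, z up
- salt: white salt jar, radius 21 mm, 58 mm high, 0.14 kg, loose on the tray inside the ring; origin at the centre of its underside, z up
- mug: blue mug, radius 40 mm, 90 mm high, bystander to the robot's right; origin at the centre of its underside
- bowl: white bowl, radius 70 mm, 60 mm high, bystander to the right; origin at the centre of its underside
- oil: green oil bottle, radius 30 mm, 170 mm high, bystander to the left; origin at the centre of its underside
- toy_truck: red and yellow tin truck, 130 x 56 x 70 mm, bystander to the left; origin at the centre of its underside
Things that resemble listed ones, but are neither listed nor needed, are in the scene too. Several things have the shape of the salt; the one meant has the colours described above. Several things have the shape of the mustard; the one meant has the colours described above.

How it is judged (in metres and radians):
On the way, in this order (a step that is already met when the one before it is completed fails the run):
1. the tray is turning on its own, faster than 0.6 rad/s, with the robot touching no part of the lazy Susan ((velocity of joint tray above 0.6 rad/s or velocity of joint tray below -0.6 rad/s) and contact force between each of the arm, the fingers and susan below 0.05 N), for 0.1 s.
2. for 4 s on end, touching nothing of it, the TCP stays within 22 mm horizontally of the knob and 108 to 155 mm above the table, while the tray coasts faster than 0.35 rad/s ((velocity of joint tray above 0.35 rad/s or velocity of joint tray below -0.35 rad/s) and horizontal distance between the grasp point and knob_top below 0.022 m and height (world z) of the grasp point between 0.108 and 0.155 m and contact force between each of the arm, the fingers and susan below 0.05 N), for 4 s.
At the end, for the whole second after the job is handed in: the tray is at rest (below 0.03 rad/s), the three jars stand upright (within 0.1 rad) on it inside the ring, and mug, bowl, bottle and truck are within 20 mm of where they were (velocity of joint tray between -0.03 and 0.03 rad/s and angle between each of mustard, pesto, salt's own z axis and vertical below 0.1 rad and horizontal distance between each of mustard, pesto, salt and susan below 0.075 m and z of mustard in the frame of susan between 0.035 and 0.048 m and linear speed of each of mustard, pesto, salt below 0.02 m/s and z of pesto in the frame of susan between 0.035 and 0.048 m and z of salt in the frame of susan between 0.035 and 0.048 m and distance of each of mug, bowl, oil, toy_truck from where it was at the start of the episode below 0.02 m); the robot touches nothing.
It fails at once if the tray is flung round faster than 2.2 rad/s (velocity of joint tray above 2.2 rad/s or velocity of joint tray below -2.2 rad/s).
It fails at once if the lazy Susan is struck or pressed with more than 25 N (contact force between any of the arm, the fingers and susan above 25 N).
It fails at once if a jar tips (angle between any of mustard, pesto, salt's own z axis and vertical above 0.4 rad).
It fails at once if the robot pushes a jar (contact force between any of the arm, the fingers and mustard above 1 N or contact force between any of the arm, the fingers and pesto above 1 N or contact force between any of the arm, the fingers and salt above 1 N).
It fails at once if a bystander is moved more than 20 mm (distance of any of mug, bowl, oil, toy_truck from where it was at the start of the episode above 0.02 m).
It also fails if it takes over 70 s, if anything falls off the work surface, if the arm or the gripper's body presses on something with over 40 N, if the wrist force passes 120 N, or if a joint passes its speed limit or range.

ROBOT

A 6-joint arm with a two-finger parallel gripper is mounted at the origin on the work surface. World frame = base frame: x ahead of the robot, y to its left, z up, the work surface at z = 0. Lengths are in mm, angles in rad, forces in N, time in s.
With the tool pointing down it reaches from about 250 to 800 mm from the base axis. Payload 3.9 kg.
Tool frame: the origin (TCP) lies between the finger pads, 19 mm behind the fingertips; this is the grasp point; z points along the fingers, y is the line along which they close (so a half turn about z gives the same grasp; the last joint's range is limited). The gripper opens to 85 mm and grips with 20 to 120 N. Pads are 22 mm wide; open, the fingers measure 114 mm over their backs; the gripper's body (76 mm by 85 mm) begins 54 mm behind the grasp point. The pads swing forward as they close: fully open they stand 13 mm farther back than shut.
Start: joints at [-1.174, 0.26, -0.138, 1.173, 0, 1.571], TCP at [202.891, -484.201, 250.004] pointing down, gripper open.
Joint ranges: [-2.78, 2.78], [-0.83, 1.72], [-1.28, 1.37], [-1.9, 2.12], [-1.57, 1.48], [-3.14, 3.14]. Speed limits (rad/s): [2.57, 2.57, 3.14, 3.14, 3.14, 3.14].

INTERFACE

Orientations are given as a unit quaternion [w, x, y, z].
In Python, from workcell import robot gives the robot as it stands. Calls block until the motion is done:
- robot.reach(position, orientation): joint-space move of the TCP to a pose.
- robot.movel(position, attitude=None, velocity=150, stop_force=None): straight line of the TCP; attitude=None keeps the orientation; velocity is the mean speed in mm/s. With stop_force (N) it stops when the force on the tool has changed by that much, and returns True; else False.
- robot.goto_joints(angles): joint-space move.
- robot.gripper_open() and robot.gripper_close(): open the fingers fully, or close them until they stop; the grip force is fixed at half the most.
- robot.sleep(seconds).
- robot.solve_ik(position, orientation): joint angles nearest the present ones, or None.
- robot.snapshot(name): name is "side" or "top" or "wrist"; returns a dict with "img" (420x560x3 uint8, red, green, blue), "intrinsics" (3x3 intrinsics, pixels), "distortion" ([k1, k2, p1, p2, k3] as OpenCV has them; the pictures are not rectified), "position" and "orientation" of the camera in the world. Camera axes: x right, y down, z forward; pixel columns grow to the right and rows downward; lengths in mm; the calibration is good to about 2 mm. A picture is of the moment at which its call begins. There is no depth.
A pose or a line that the arm cannot do raises robot.PlanningError and nothing moves.
- robot.sign_off(): hands the job in; it is judged then, once.
Trained networks look in a picture, given as the dict that the camera call returned (one of the last four; its "shot" number tells which), for a name from the list of things; names that differ only in an ending like _2 or _b are one class to them, and where a whole thing is asked for, a point or a joint stands for the part that bears it (a point fixed in the world has none). Each returns a list of dicts, best first, with "p" (0 to 1); they miss things now and then, are a little off and sometimes report something else, mostly with a low value. They report only what shows in the picture. A call takes as long as a camera call. They do not tell look-alikes from the thing itself.
- robot.outline_of(thing, picture): "mask" (420x560 bool, what is visible of it) and "point" ([row, column] in pixels, amid what is visible of it).
Readings, each from a call of its own:
- robot.current_clock(): time.
- robot.current_joint_pos(): joint angles.
- robot.current_qvel(): joint speeds.
- robot.current_effort(): joint torques, N m.
- robot.current_tcp_pos(): TCP position.
- robot.current_eef_rot(): TCP orientation.
- robot.current_contact_force(): force on the tool from outside, world axes, zero at the start.
- robot.current_torque(): the same for the moment, N m.
- robot.current_width(): finger opening in mm.
- robot.current_finger_force(): force on a finger pad.
Only numpy, scipy, OpenCV 4.12 (cv2) and the standard library are available. Lean on these libraries where they do the work, as an engineer would, in place of code of your own. Each camera call takes 0.05 s, during which the arm holds its last target. There are 200 camera calls.

## Working session

There is one attempt and no reset: what is moved stays moved. The work goes in short steps, each a Python script; the robot and the scene stay as the last script left them, time stands still between calls to the robot, and variables do not carry over. Pictures are saved under pics/ and viewed, at most 10 in all, crops included, and the job is handed in when it is done.

```bash
mkdir -p pics; ls
python3 - <<'E'
from workcell import robot
import cv2,numpy as np
print(robot.current_clock())
for n in("top","side"):
    s=robot.snapshot(n); cv2.imwrite(f"pics/{n}0.png",s["img"][...,::-1])
    print(n,s["position"],s["orientation"],s["intrinsics"],s["distortion"])
    for t in("susan","knob_top"):
        for d in robot.outline_of(t,s)[:3]: print(t,d["p"],d["point"],d["mask"].sum())
print(robot.current_clock(), robot.current_tcp_pos(), robot.current_eef_rot())
E
```

```text
pics
0.0
top [ 462.85749015   10.09732215 1350.98833   ] [ 0.01044126 -0.70409954  0.70964716 -0.02314574] [[466.97336168   0.         278.72942251]
 [  0.         466.97336168 204.90808625]
 [  0.           0.           1.        ]] [-0.09193175  0.          0.          0.          0.        ]
susan 0.9 [181.9, 299.7] 6716
knob_top 0.89 [182.6, 295.4] 6806
side [ 256.30566091  825.50336811 1076.46562051] [ 0.05778473 -0.15292373  0.92147136 -0.35237167] [[517.04523197   0.         275.3297253 ]
 [  0.         517.04523197 212.24564401]
 [  0.           0.           1.        ]] [-0.06247772  0.          0.          0.          0.        ]
susan 0.85 [217.6, 264.8] 5507
knob_top 0.85 [210.7, 261.7] 5536
0.3 [ 202.80225981 -484.02246713  249.70215722] [-3.28518365e-04  9.80384155e-01  1.97095904e-01 -7.11002412e-05]
```

View pics/top0.png

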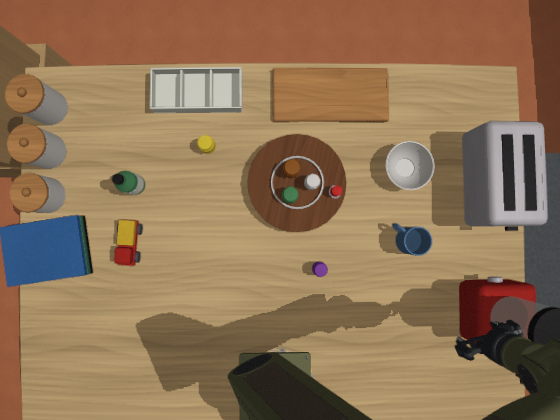

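View pics/side0.png

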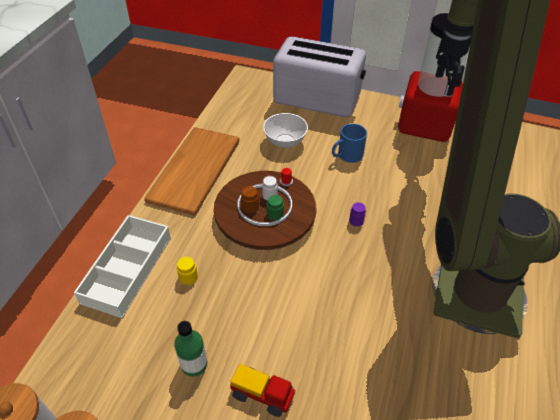

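The top view shows the tray centred near column 297, row 182. The knob is at (335, 191), inside the tray rim on the robot's right, with the jars inside the ring. The side view agrees, with the knob at (287, 176). Yellow and purple look-alike jars stand off the tray.

```bash
cat > h.py <<'E'
from workcell import robot
import cv2,numpy as np
from scipy.spatial.transform import Rotation as R
def ray(s,px,z):
    """pixels (col,row) -> world points on height z"""
    px=np.atleast_2d(np.asarray(px,float))
    n=cv2.undistortPoints(px[:,None],s["intrinsics"],np.array(s["distortion"]))[:,0]
    q=s["orientation"]; M=R.from_quat([q[1],q[2],q[3],q[0]]).as_matrix()
    d=np.c_[n,np.ones(len(n))]@M.T; p=np.array(s["position"])
    return p+d*((z-p[2])/d[:,2])[:,None]
def red(s):
    h=cv2.cvtColor(s["img"],cv2.COLOR_RGB2HSV)
    return (((h[...,0]<6)|(h[...,0]>174))&(h[...,1]>170)&(h[...,2]>60))
def knob(s,c,z=84):
    """centre of red blob lying 90-130 mm from axis c (at mean visible height z)"""
    n,l,st,ce=cv2.connectedComponentsWithStats(red(s).astype(np.uint8))
    out=[]
    for i in range(1,n):
        if st[i,4]<15: continue
        p=ray(s,ce[i],z)[0,:2]; r=np.hypot(*(p-c))
        if 75<r<140: out.append((st[i,4],*p,r,*ce[i]))
    return max(out) if out else None
def down(yaw): # tool z down, tool y along yaw+90deg mirrored
    q=(R.from_euler('z',yaw)*R.from_euler('x',np.pi)).as_quat(); return [q[3],q[0],q[1],q[2]]
E
python3 - <<'E'
from h import *
for n in("top","side"):
    s=robot.snapshot(n)
    m=robot.outline_of("susan",s)[0]["mask"].astype(np.uint8)
    pts=max(cv2.findContours(m,0,1)[0],key=len)
    h=cv2.convexHull(pts)[:,0]
    P=ray(s,h,42)[:,:2]; 
    (c,r)=cv2.minEnclosingCircle(P.astype(np.float32)); e=cv2.fitEllipse(P.astype(np.float32))
    print(n,"circ",c,r,"ell",e)
    for z in(84,75): print(z,knob(s,np.array(e[0]),z))
E
```

```text
top circ (590.4108276367188, -64.7160873413086) 139.83065795898438 ell ((588.5565795898438, -64.41778564453125), (273.504150390625, 277.11572265625), 179.57957458496094)
84 (np.int32(93), np.float64(561.5961014669803), np.float64(-170.43219507878862), np.float64(109.38885861141326), np.float64(336.2795698924731), np.float64(190.36559139784947))
75 (np.int32(93), np.float64(562.297487171027), np.float64(-171.7145791517573), np.float64(110.46330536242462), np.float64(336.2795698924731), np.float64(190.36559139784947))
side circ (580.1761474609375, -71.54106903076172) 156.8391876220703 ell ((586.6932983398438, -65.51225280761719), (277.22528076171875, 305.8222961425781), 5.660767078399658)
84 (np.int32(140), np.float64(558.1311769393118), np.float64(-154.5062545041393), np.float64(93.46511176294236), np.float64(285.9142857142857), np.float64(175.37142857142857))
75 (np.int32(140), np.float64(560.868228569228), np.float64(-163.3932994770803), np.float64(101.23059579873461), np.float64(285.9142857142857), np.float64(175.37142857142857))
```

Axis is at about (589, -64.5) and the knob at r = 110, -104.5°, which agrees with the sizes given. Next I dry-run the circular tracking high above the tray, to learn the move timing and what the wrist camera sees.

```bash
cat >> h.py <<'E'
C=np.array([589.,-64.5]); Q=down(0)
def track(ang,t_end,T=0.25,z=130,each=None):
    """chase angle model ang(t) with short straight moves; returns log (t,dur,err)"""
    log=[]
    while True:
        t=robot.current_clock()
        if t>t_end: return log
        a=ang(t+T); tgt=np.array([*(C+110*np.array([np.cos(a),np.sin(a)])),z])
        d=np.linalg.norm(tgt-robot.current_tcp_pos())
        robot.movel(tgt.tolist(),velocity=max(d/T,5))
        t2=robot.current_clock(); a=ang(t2)
        p=robot.current_tcp_pos()
        log.append((t2,t2-t,np.hypot(*(p[:2]-C-110*np.array([np.cos(a),np.sin(a)]))),p[2]))
        if each: ang=each(ang) or ang
E
python3 - <<'E'
from h import *
np.set_printoptions(precision=3,suppress=True)
robot.gripper_close(); print(robot.current_clock(),robot.current_width())
robot.reach([561,-171,200],Q); print(robot.current_clock(),robot.current_joint_pos())
s=robot.snapshot("wrist"); cv2.imwrite("pics/w0.png",s["img"][...,::-1]); print(s["position"],s["orientation"])
t0=robot.current_clock()
try: L=track(lambda t:-1.824+1.1*(t-t0),t0+2.2,z=200)
except robot.PlanningError as e: print(e); L=[]
print(np.array(L))
print(robot.current_joint_pos(),robot.current_qvel())
t=robot.current_clock();robot.reach([430,-300,220],Q); print(t,robot.current_clock())
s=robot.snapshot("top"); cv2.imwrite("pics/t1.png",s["img"][...,::-1]);print(knob(s,C))
E
```

```text
1.2667 -0.21188858817253606
3.0083 [-0.297  0.388 -0.081  1.102 -0.     2.845]
[ 631.781 -172.041  323.889] [-0.1 -0.7  0.7  0.1]
the arm cannot follow that straight line within its joint ranges
[]
[-0.059  0.584  0.252  1.239 -0.001  3.082] [-0.021  0.005  0.005 -0.002 -0.006 -0.001]
5.0583 6.45
(np.int32(91), np.float64(561.3650387900273), np.float64(-170.17413225128507), np.float64(109.22780464762069), np.float64(336.1868131868132), np.float64(190.45054945054946))
```

```bash
python3 -c "
import cv2,numpy as np
a=cv2.imread('pics/w0.png');b=cv2.imread('pics/t1.png')
cv2.imwrite('pics/wt.png',cv2.resize(np.hstack([a,b]),(800,300)))"
```

```text
(no output)
```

View pics/wt.png

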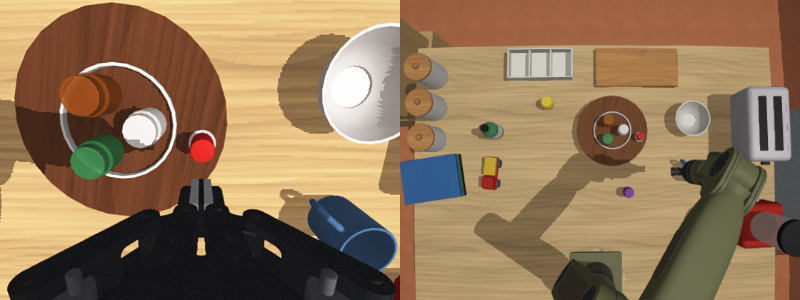

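The left half (wrist camera) shows the knob just ahead of the fingertips, so it stays visible from a hover. The right half (top camera) shows the knob unobstructed with the arm retreated. The line failed because j6 reached its range limit, so I'll turn the tool by π and rerun.

```bash
sed -i 's/Q=down(0)/Q=down(np.pi)/' h.py
python3 - <<'E'
from h import *
np.set_printoptions(precision=3,suppress=True,linewidth=120)
robot.reach([561,-171,200],Q); print(robot.current_clock(),robot.current_joint_pos())
t0=robot.current_clock()
try: L=track(lambda t:-1.824+1.1*(t-t0),t0+3,z=170)
except robot.PlanningError as e: print(e); L=[]
print(np.array(L))
robot.movel([540,-171,133]);s=robot.snapshot("wrist")
print(robot.current_clock(),robot.current_tcp_pos(),s["position"],s["orientation"],knob(s,C))
a=s["img"][...,::-1]
robot.movel([561,-171,130]);s=robot.snapshot("wrist")
print(robot.current_clock(),robot.current_tcp_pos(),knob(s,C))
cv2.imwrite("pics/w1.png",cv2.resize(np.hstack([a,s["img"][...,::-1]]),(800,300)))
E
```

```text
8.9 [-0.296  0.389 -0.081  1.101 -0.    -0.296]
[[  9.3     0.4    18.796 169.271]
 [  9.7     0.4    18.106 170.716]
 [ 10.1     0.4    18.453 170.222]
 [ 10.5     0.4    18.183 170.098]
 [ 10.9     0.4    18.105 170.174]
 [ 11.3     0.4    18.284 170.249]
 [ 11.7     0.4    18.67  170.279]
 [ 12.1     0.4    18.931 170.307]]
13.8083 [ 540.328 -170.335  133.14 ] [ 469.147 -170.714  256.871] [0.1 0.7 0.7 0.1] (np.int32(593), np.float64(541.005359365275), np.float64(-174.3531515590994), np.float64(119.8799417630942), np.float64(275.35244519392916), np.float64(245.3204047217538))
14.15 [ 560.783 -170.543  129.84 ] (np.int32(1845), np.float64(552.7127726675174), np.float64(-173.58469328601183), np.float64(114.96187705836465), np.float64(276.7924119241192), np.float64(232.48292682926828))
```

View pics/w1.png

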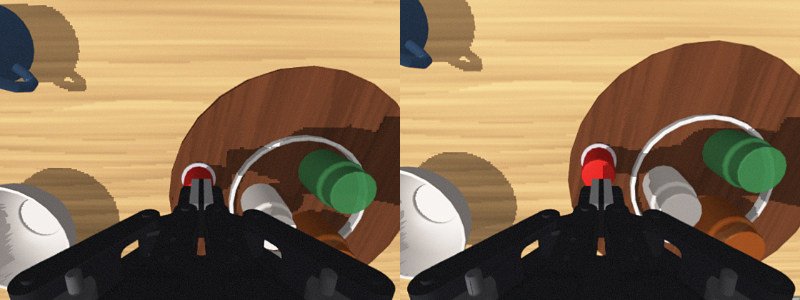

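The wrist pictures show the red knob just ahead of the closed fingertips, at about (195, 180) on the left and (598, 165) on the right. It is visible in both poses. Each movel adds 0.15 s of settling, which I'll allow for. Next I calibrate a wrist-based knob measurement from its far base edge and go to the push start.

```bash
cat >> h.py <<'E'
def wk(s):
    """raw knob xy from wrist picture: top edge of the largest red blob near the fingers"""
    n,l,st,ce=cv2.connectedComponentsWithStats(red(s)[60:330,150:410].astype(np.uint8))
    if n<2: return None
    i=1+np.argmax(st[1:,4])
    if st[i,4]<150: return None
    y,x=np.nonzero(l==i); y0=y.min(); xs=x[y<y0+10]
    return ray(s,[(xs.min()+xs.max())/2+150,y0+60],46)[0,:2]
E
python3 - <<'E'
from h import *
K=np.array([561.5,-171])
for p in ([561,-171,130],[545,-178,130],[561,-185,130],[527,-173,130]):
    robot.movel(p); s=robot.snapshot("wrist"); w=wk(s)
    print(p, None if w is None else w-K)
robot.movel([527,-173,80],velocity=80)
print(robot.current_clock(),robot.current_tcp_pos(),robot.current_contact_force())
s=robot.snapshot("top"); print(knob(s,C))
E
```

```text
[561, -171, 130] [-13.61425974  -2.27965698]
[545, -178, 130] [-13.91049789  -2.56450099]
[561, -185, 130] [-14.10245695  -2.28566276]
[527, -173, 130] None
16.3 [ 527.37142146 -173.11637916   80.17031711] [-0.32427995 -0.48640349  0.27249929]
(np.int32(20), np.float64(568.9289658311709), np.float64(-165.24417777694163), np.float64(102.72407589537286), np.float64(334.35), np.float64(187.7))
```

The wrist measurement holds: its offset is (-13.9, -2.3) with under 0.5 mm of spread. Now I push, measure and hover in one script.

```bash
cat > run.py <<'E'
from h import *
from scipy.optimize import least_squares
np.set_printoptions(precision=3,suppress=True,linewidth=120)
clk=robot.current_clock; D=[]            # (t, angle, weight)
def model(p,t):                          # w' = -w/tau - c
    th,w,tau=p; c=.036; return th+(w+c*tau)*tau*(1-np.exp(-t/tau))-c*tau*t
def fit():
    d=np.array(D); t0=d[0,0]; a=np.unwrap(d[:,1])
    w=(a[-1]-a[0])/(d[-1,0]-t0)
    r=least_squares(lambda p:np.r_[(model(p,d[:,0]-t0)-a)/.01,(p[2]-12)/3],[a[0],w,12],loss="soft_l1",bounds=([-99,-5,4],[99,5,40]))
    return r.x,lambda t:model(r.x,t-t0)
pos=lambda a,z:[*(C+110*np.array([np.cos(a),np.sin(a)])),z]
def add(xy):
    a=np.arctan2(*(xy-C)[::-1])
    D.append((clk_s,a))
robot.movel([637,-173,80],velocity=75); print("pushed",clk(),robot.current_contact_force())
robot.movel([620,-215,150],velocity=250)
for i in range(14):
    clk_s=clk(); k=knob(robot.snapshot("top"),C,80)
    if k and k[0]>40: add(np.array(k[1:3]))
    robot.sleep(.06)
d=np.array(D); print(np.c_[d[:,0],np.unwrap(d[:,1])])
p,ang=fit(); print("fit",p,clk())
if p[1]<.6: raise SystemExit("too slow")
t=clk(); T=1.0; tgt=pos(ang(t+T+.1),150)
robot.movel(tgt,velocity=np.linalg.norm(np.array(tgt)-robot.current_tcp_pos())/T)
t_end=clk()+6.0; i=0; L=[]
while clk()<t_end:
    shot=i%3==2; T=.15; t=clk(); m=None
    if shot:
        clk_s=t; w=wk(robot.snapshot("wrist"))
        if w is not None:
            w=w+[13.9,2.3]; m=np.hypot(*(w-C))
            e=(np.arctan2(*(w-C)[::-1])-ang(t)+np.pi)%(2*np.pi)-np.pi
            if abs(e)<.3 and abs(m-110)<15: add(w); p,ang=fit(); m=(e,m)
        t=clk()
    tgt=pos(ang(t+T+.09),128)
    d=np.linalg.norm(np.array(tgt)-robot.current_tcp_pos())
    e0=np.hypot(*(robot.current_tcp_pos()[:2]-pos(ang(t),0)[:2]))
    robot.movel(tgt,velocity=max(d/T,10)); q=robot.current_tcp_pos(); t2=clk()
    L.append((t2,t2-t,e0,np.hypot(*(q[:2]-pos(ang(t2),0)[:2])),q[2])); 
    if shot: print(m,p)
    i+=1
print(np.array(L)); h=.01; print("w now",(ang(clk()+h)-ang(clk()))/h)
robot.movel([*robot.current_tcp_pos()[:2],230],velocity=200)
robot.reach([430,-250,260],Q); print(clk())
E
python3 run.py
```

```text
pushed 17.9667 [-0.214 -0.207  0.79 ]
[[18.45   0.307]
 [18.558  0.431]
 [18.667  0.554]
 [18.775  0.674]
 [18.883  0.787]
 [18.992  0.903]
 [19.1    1.015]
 [19.208  1.125]
 [19.317  1.235]
 [19.425  1.34 ]
 [19.533  1.445]
 [19.642  1.551]
 [19.75   1.65 ]
 [19.858  1.753]]
fit [0.312 1.127 9.574] 19.9667
(np.float64(-0.0012812606803169757), np.float64(110.84647265087197)) [0.312 1.127 9.532]
(np.float64(-0.01129926450648533), np.float64(110.47834003745858)) [0.311 1.13  9.311]
(np.float64(-0.008892036849740492), np.float64(110.07616138200089)) [0.31  1.133 9.188]
(np.float64(-0.001706979755038418), np.float64(109.80702544510639)) [0.31  1.133 9.169]
(np.float64(-0.00557532036163888), np.float64(109.65211104421401)) [0.31  1.134 9.12 ]
(np.float64(-0.010734157990874849), np.float64(109.53234239785942)) [0.309 1.136 9.05 ]
[[ 21.417   0.3     4.22    3.693 127.115]
 [ 21.725   0.308   3.693   4.925 128.483]
 [ 22.075   0.3     8.999   4.355 128.172]
 [ 22.375   0.3     4.355   4.465 128.002]
 [ 22.675   0.3     4.465   4.299 127.955]
 [ 23.017   0.292   7.151   3.435 127.971]
 [ 23.317   0.3     3.435   4.098 127.901]
 [ 23.608   0.292   4.098   3.378 127.907]
 [ 23.95    0.292   5.99    3.023 127.961]
 [ 24.25    0.3     3.023   3.39  127.906]
 [ 24.55    0.3     3.39    3.112 127.932]
 [ 24.892   0.292   5.665   2.465 127.933]
 [ 25.192   0.3     2.465   2.643 127.935]
 [ 25.492   0.3     2.643   2.376 127.946]
 [ 25.842   0.3     4.225   1.933 128.003]
 [ 26.142   0.3     1.933   1.581 127.965]
 [ 26.45    0.308   1.581   1.654 127.959]
 [ 26.8     0.3     2.853   1.144 127.971]
 [ 27.108   0.308   1.144   1.375 127.95 ]
 [ 27.417   0.308   1.375   1.262 128.008]]
w now 0.2167900082220342
29.1667
```

Over the hover the horizontal error stayed at or below 9 mm and the TCP at z ≈ 128. It ran from about 21.0 s, and the tray was still above 0.35 rad/s until about 25.3 s, so over 4 s. Now I wait for it to run down and check.

Run:
```python
from h import *
for i in range(12):
    s=robot.snapshot("top"); k=knob(s,C,80)
    print(round(robot.current_clock(),2),k and np.round(np.arctan2(k[2]-C[1],k[1]-C[0]),4))
    robot.sleep(1.2)
cv2.imwrite("pics/end.png",s["img"][...,::-1])
```

```text
29.22 -0.3158
30.47 -0.2293
31.72 -0.2113
32.97 -0.2113
34.22 -0.2123
35.47 -0.2113
36.72 -0.2113
37.97 -0.2113
39.22 -0.2113
40.47 -0.2113
41.72 -0.2113
42.97 -0.2113
```

View pics/end.png

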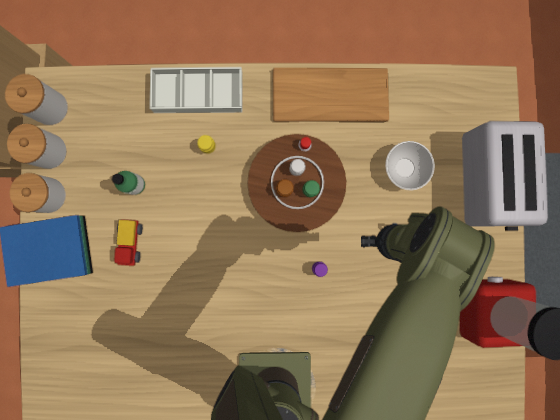

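The tray is at rest with the knob at (305, 144) and steady at -0.211 rad. All three jars are inside the ring at about (297, 182), the bystanders look unmoved and the gripper is clear.

```bash
python3 -c "
from workcell import robot
print(robot.sign_off(), robot.current_clock())"
```

```text
the job is handed in; nothing more can be done
the job is handed in; nothing more can be done
```

I pushed the tray to about 1.2 rad/s and hovered over the coasting knob for an estimated 4.2–4.3 s above the 0.35 rad/s minimum, a margin of only 0.2–0.3 s over the required 4 s. The tray then ran down to rest with the jars standing inside the ring and the bystanders apparently unmoved; I handed the job in, and no verdict came back.

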